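Charge the glaze mill jar

TASK

Get the glaze mill jar ready for a run: loosen the black clamp knob, slide the cover fully back off the jar's neck, and feed every cream-white grinding bar from the slate mat through the neck into the jar. Then slide the cover fully shut again and tighten the clamp knob, leaving the other things on the bench where they are.

Things in the scene. Friction and masses are not known exactly. Their poses are not given: they have to be found in the camera images.
- stand: fixed green charging stand holding a white narrow-necked porcelain jar (170 mm wide, blue band, rim 217 mm above the bench). Origin on the bench under the jar's axis; x points back to two green posts (at x = 140 to 175 mm, y = +/-54 mm, 206 mm high), y to the side with the clamp knob, z up. Two aluminium rails run along x at y = +/-52 mm, tops at 218 mm. A bracket at y = 85 to 115 mm, x = 20 to 175 mm, top at 212 mm, carries the clamp
- mouth (a point): centre of the jar's round mouth, at the rim, 217 mm up. The flared rim is 86 mm wide outside; it narrows over 17 mm to a neck bore about 57 mm wide, 30 mm long, opening into a 158 mm wide hollow. The floor is 197 mm below the rim, with a 36 mm high cone in the middle that tips bars over. A bar goes in end first; let go with its nose in the mouth, well tipped (60 degrees or more is safest), it drops in
- cover (a joint): slide of the flat aluminium cover (90 x 115 mm, 6 mm thick, top at 225 mm): 0 = shut over the mouth, grows to 0.110 m as it slides back along the stand's +x; about 2 N of friction; stays where it is left. Fully open is 0.095 m or more. Held shut while the clamp is tight; it slides freely with the clamp loosened
- cover_handle (a point): middle of the red block handle on the cover, 20 mm along the stand's x, 30 mm along y, 45 mm tall (from 225 to 270 mm above the bench); this point is at 250 mm. It moves with the cover
- clamp (a joint): turn of the clamp knob: 0 = tight (a steel dog under the knob then blocks the cover), grows counter-clockwise seen from above to 1.5 rad = loose; loosened enough from 1.2 rad, tight again below 0.2. Starts at 0 to 0.1; friction about 0.06 N m; stays where it is left. It can be tightened only with the cover shut to within 4 mm
- clamp_grip (a point): middle of the black clamp knob on its upright turning axis, 252 mm above the bench; the knob is a bar 56 mm long (along this point's y), 16 mm wide (along x), 30 mm tall (237 to 267 mm above the bench). At 0 its bar lies along the stand's y
- bar1: square porcelain grinding bar, cream-white and smooth, 28 x 28 mm, 80 mm long over its domed ends (the square part is 60 mm), about 130 g, lying on a side on the dark slate mat (its top 3 mm above the bench); origin at its centre, x along its length. Between three and five of the five bars are there at a start
- bar2: square porcelain grinding bar, cream-white and smooth, 28 x 28 mm, 80 mm long over its domed ends (the square part is 60 mm), about 130 g, lying on a side on the dark slate mat (its top 3 mm above the bench); origin at its centre, x along its length. Between three and five of the five bars are there at a start
- bar3: square porcelain grinding bar, cream-white and smooth, 28 x 28 mm, 80 mm long over its domed ends (the square part is 60 mm), about 130 g, lying on a side on the dark slate mat (its top 3 mm above the bench); origin at its centre, x along its length. Between three and five of the five bars are there at a start
- bar4: square porcelain grinding bar, cream-white and smooth, 28 x 28 mm, 80 mm long over its domed ends (the square part is 60 mm), about 130 g, lying on a side on the dark slate mat (its top 3 mm above the bench); origin at its centre, x along its length. Between three and five of the five bars are there at a start
- bar5: square porcelain grinding bar, cream-white and smooth, 28 x 28 mm, 80 mm long over its domed ends (the square part is 60 mm), about 130 g, lying on a side on the dark slate mat (its top 3 mm above the bench); origin at its centre, x along its length. Between three and five of the five bars are there at a start
- tile: bystander: blue glazed test tile 55 x 55 x 8 mm lying flat on the mat among the bars; origin at the centre of its underside
- sponge: bystander: yellow sponge block 120 x 75 x 40 mm; origin at the centre of its underside
- mug: bystander: terracotta mug, 80 mm wide, 95 mm tall; origin at the centre of its underside
- glaze_pot: bystander: white pot with blue cap, 76 mm wide, 110 mm tall; origin at the centre of its underside
- bowl: bystander: blue bowl 140 mm wide, 60 mm tall; origin at the centre of its underside
- brush: bystander: brush 170 mm long lying along its x; origin under its middle
- rib: bystander: wooden rib 110 x 50 x 8 mm lying flat; origin at the centre of its underside
Mind the look-alikes: they are no part of the job. What is shaped like the bar4 but green is not meant. What is shaped like the bar1 but red or yellow is not meant.

How it is judged:
By the outcome, as a careful person would: the job done as asked, in the order asked, and still so for the second after the job is handed in, with the robot touching nothing.
Of bar1, bar2, bar3, bar4, bar5 only 3 to 5 are there at a start; the rules pass over those that are not, and their reading is None.
At some moment in a run one of bar1, bar2, bar3, bar4, bar5 may be knocked a few centimetres aside while the robot is not near it.
It also fails if it takes over 210 s, if anything falls off the work surface, if the arm or the gripper's body presses on something with over 40 N, if the wrist force passes 120 N, or if a joint passes its speed limit or range.

ROBOT

A 6-joint arm with a two-finger parallel gripper is mounted at the origin on the work surface. World frame = base frame: x ahead of the robot, y to its left, z up, the work surface at z = 0. Lengths are in m, angles in degrees, forces in N, time in s.
With the tool pointing down it reaches from about 0.4 to 0.825 m from the base axis. Payload 7 kg.
Tool frame: the origin (TCP) lies on the centre line of the jaws, within the pads' length; the fingertips stand 8 mm ahead of it and the grasp point (between the pads) lies 11 mm behind it; z points along the fingers, y is the line along which they close (so a half turn about z gives the same grasp; the last joint's range is limited). The gripper opens to 88 mm and grips with 3 to 60 N. Pads are 19 mm wide; open, the fingers measure 130 mm over their backs; the gripper's body (78 mm by 193 mm) begins 47 mm behind the grasp point.
Start: joints at [-51.962, 20.546, 0.682, 0, -70.136, -16.507], TCP at [0.248, -0.628, 0.235] pointing down, gripper open.
Joint ranges: [-176.03, 176.03], [-82.01, 121.73], [-58.28, 71.71], [-173.87, 95.51], [-174.79, -0.11], [-173.66, 173.66]. Speed limits (degrees/s): [136.94, 136.94, 172.46, 180, 180, 180].

INTERFACE

Orientations are given as [roll, pitch, yaw] about the fixed x, y, z axes, in that order (R = Rz(yaw) Ry(pitch) Rx(roll)).
In Python, from plant import ctrl, vision gives the robot as it stands. The module is installed in compiled form; this text tells all that it offers.
- The arm moves only by the tool move_arm, never from a script. Its argument "moves" is one flat list of numbers, 7 for each row, row after row: the finger opening in cm, from 0 to 8.76, then the shift along the tool's x, y, z in cm, then the turn, a rotation vector about the tool's x, y, z in rad. A call has 1 to 8 rows; each row shifts and turns the commanded pose from where the row before left it, along the tool's axes as they then stand; what a row does not reach is not made up. A row lasts 1/10 s, in which the tool goes at most 50 mm and 8.59 degrees, less where a joint would pass 70% of its speed; a pose out of reach is approached as far as the arm can. A call with a gripper value outside its range is refused whole. The fingers move at their own pace and stop on an object; the grip force is fixed at half the most. Time passes only in rows, so rows that do not move let the fingers close. It gives the time, the measured TCP pose, the force, the opening and the grip force at its end, in the units of the state.
- ctrl.get_obs(): the state, without advancing time (a new reading comes with each control period).
- vision.snapshot(name): name is "scene" or "top" or "wrist"; returns (picture, depth): 400x640x3 uint8, red, green, blue; 400x640 float32, m along the optical axis (not along the pixel's ray), 0 where there is no reading.
- vision.camera_model(name): a dict with "vertical_fov" (degrees; the focal length in pixels is half the picture's height over the tangent of half this angle, whatever the lens; pixels are square), "cx", "cy" (the principal point, pixels), "cam_to_world" (4x4, takes a point from camera to world coordinates). Camera axes: x right, y down, z forward; pixel columns grow to the right and rows downward; lengths in m; the calibration is good to about 2 mm. A picture is of the moment at which its call begins: read the wrist's pose just before it. camera_model takes no time and is no camera call; for the wrist camera it gives the pose at the moment of the call.
- ctrl.close_job(): hands the job in; it is judged then, once.
The state is a dict: "clock": time; "joint_pos": joint angles; "qvel": joint speeds; "tau": joint torques, N m; "tool_pos": TCP position; "orientation": TCP orientation; "force": force on the tool from outside, world axes, zero at the start; "moment": the same for the moment, N m; "opening": finger opening in m; "gripper_force": force on a finger pad.
Only numpy, scipy, OpenCV 4.12 (cv2) and the standard library are available. Lean on these libraries where they do the work, as an engineer would, in place of code of your own. Each camera call takes 0.05 s, during which the arm holds its last target. There are 200 camera calls.

## Working session

There is one attempt and no reset: what is moved stays moved. The work goes in short steps, Python scripts to look and compute and a tool call to move; the robot and the scene stay as the last step left them, time stands still between calls to the robot, and variables do not carry over. Pictures are saved under pics/ and viewed, at most 14 in all, crops included, and the job is handed in when it is done.

Besides the shell and the picture viewer there is one more tool, called after "Emit:" as name(argument=value, ...) on one line, values as JSON. move_arm: Moves the arm, as the interface text tells. Its arguments: {"type":"object","properties":{"moves":{"type":"array"}},"required":["moves"]}

```bash
mkdir -p pics; cat > h.py <<'E'
import numpy as np, cv2
from plant import ctrl, vision
from scipy.spatial.transform import Rotation as R
def snap(name,f):
    cm=vision.camera_model(name); im,d=vision.snapshot(name)
    cv2.imwrite(f'pics/{f}.png',im[:,:,::-1]); np.savez(f'pics/{f}.npz',d=d,T=cm['cam_to_world'],k=[200/np.tan(np.radians(cm['vertical_fov']/2)),cm['cx'],cm['cy']])
    return im,d
def cloud(f):
    z=np.load(f'pics/{f}.npz'); d=z['d']; k=z['k']; v,u=np.mgrid[:400,:640]
    P=np.stack([(u-k[1])/k[0]*d,(v-k[2])/k[0]*d,d],-1)
    return P@z['T'][:3,:3].T+z['T'][:3,3]
def state():
    o=ctrl.get_obs(); print('t',o['clock'],'p',np.round(o['tool_pos'],4),'rpy',np.round(o['orientation'],2),'F',np.round(o['force'],1),'op',o['opening'],'q',np.round(o['joint_pos'],1)); return o
E
python3 - <<'E'
from h import *
o=state()
for n in('scene','top','wrist'):
    snap(n,n+'0'); print(n,np.round(vision.camera_model(n)['cam_to_world'],3).tolist(),vision.camera_model(n)['vertical_fov'])
E
```

```text
t 0.0 p [ 0.2475 -0.6275  0.2336] rpy [ 1.7990e+02 -1.0000e-02 -1.5847e+02] F [ 0.3 -0.7 -0.6] op 0.08759081295462649 q [-52.   20.6   0.6  -0.  -70.1 -16.5]
scene [[-0.657, 0.636, -0.404, 1.023], [0.754, 0.55, -0.36, 0.4], [-0.006, -0.541, -0.841, 1.157], [0.0, 0.0, 0.0, 1.0]] 53.23239520640323
top [[0.028, -0.997, 0.076, 0.446], [-0.999, -0.029, -0.016, 0.005], [0.019, -0.075, -0.997, 1.354], [0.0, 0.0, 0.0, 1.0]] 50.88128886888025
wrist [[-0.366, 0.899, 0.239, 0.183], [0.93, 0.354, 0.095, -0.653], [0.001, 0.258, -0.966, 0.384], [0.0, 0.0, 0.0, 1.0]] 58.91606997410703
```

View pics/top0.png

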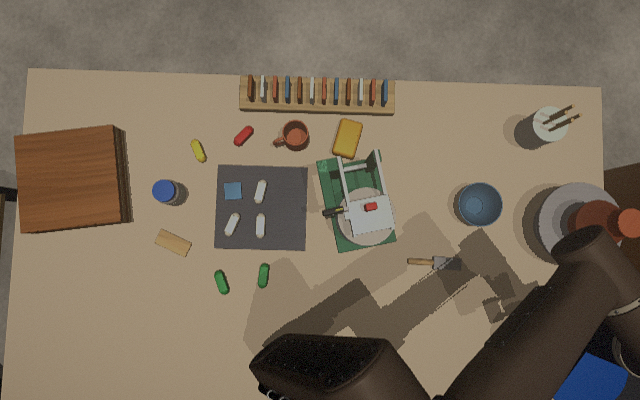

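View pics/scene0.png

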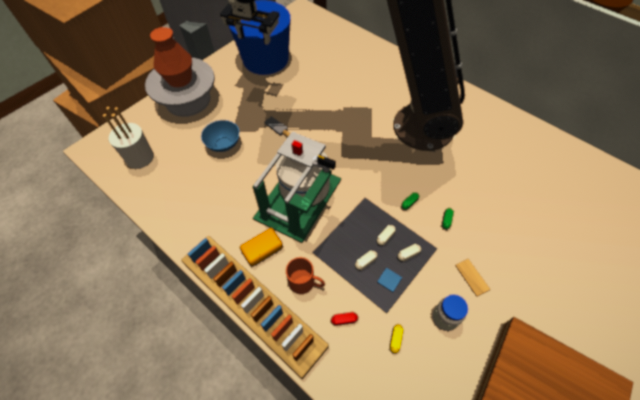

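Three cream bars on the mat in the top picture: (260,191), (232,224), (260,226). Look-alikes: green (222,282) and (264,275), red (243,135), yellow (198,150). The stand is near (360,205), with its red handle at (370,207) and the knob at (333,212).

```bash
python3 - <<'E'
from h import *
im=cv2.imread('pics/top0.png'); P=cloud('top0')
hsv=cv2.cvtColor(im,cv2.COLOR_BGR2HSV)
def rep(n,m):
    q=P[m]; 
    if len(q)<5: print(n,len(q)); return
    c,s,a=cv2.minAreaRect((q[:,:2]*1000).astype(np.float32)); 
    w,v=np.linalg.eigh(np.cov(q[:,:2].T)); ax=v[:,1]
    print(n,len(q),'mean',np.round(q.mean(0),4),'rect',np.round(c,1),np.round(s,1),round(a,1),'axis',round(np.degrees(np.arctan2(ax[1],ax[0])),1))
B=np.zeros(P.shape[:2],bool); B[165:250,217:306]=1
n,l,st,ce=cv2.connectedComponentsWithStats((B&(im.min(2)>120)).astype(np.uint8))
for i in range(1,n):
    if st[i,4]>30: print(ce[i]); rep('bar',l==i)
S=np.zeros_like(B); S[145:255,315:400]=1
z=P[...,2]
red=(hsv[...,1]>150)&((hsv[...,0]<8)|(hsv[...,0]>172))
rep('handle',S&red&(z>.25))
rep('cover',S&(z>.219)&(z<.231)&(hsv[...,1]<60)&(im.min(2)>110))
S2=S.copy(); S2[:,348:]=0
rep('knob',S2&(z>.255)&(z<.28))
rep('posts', S&(z>.196)&(z<.212)&(hsv[...,1]>70))
c=cv2.resize(im[140:260,210:410],None,fx=4,fy=4,interpolation=cv2.INTER_CUBIC); cv2.imwrite('pics/c1.png',c)
cv2.imwrite('pics/c1.png',c)
E
```

```text
[259.66242038 191.01273885]
bar 157 mean [0.5798 0.1712 0.048 ] rect [513.  108.9] [239.   58.9] 43.3 axis -142.8
[231.05590062 224.0310559 ]
bar 161 mean [0.475  0.2585 0.0318] rect [475.2 259. ] [25.5 69.4] 69.1 axis 157.7
[259.73780488 225.25      ]
bar 164 mean [0.4736 0.168  0.0393] rect [447.3 102. ] [181.2  66.7] 69.2 axis -171.3
handle 66 mean [ 0.5259 -0.1463  0.2697] rect [ 526.1 -146.1] [16.6 28.3] 13.3 axis 102.3
cover 1490 mean [ 0.5167 -0.1466  0.2252] rect [ 566.8 -130.9] [221.5 127.9] 13.2 axis -165.7
knob 133 mean [ 0.5128 -0.0469  0.2657] rect [513.2 -47.2] [16.  55.6] 14.9 axis 104.9
posts 236 mean [ 0.605  -0.0373  0.2103] rect [ 606.1 -101.1] [128.7 176.5] 13.3 axis 157.0
```

View pics/c1.png

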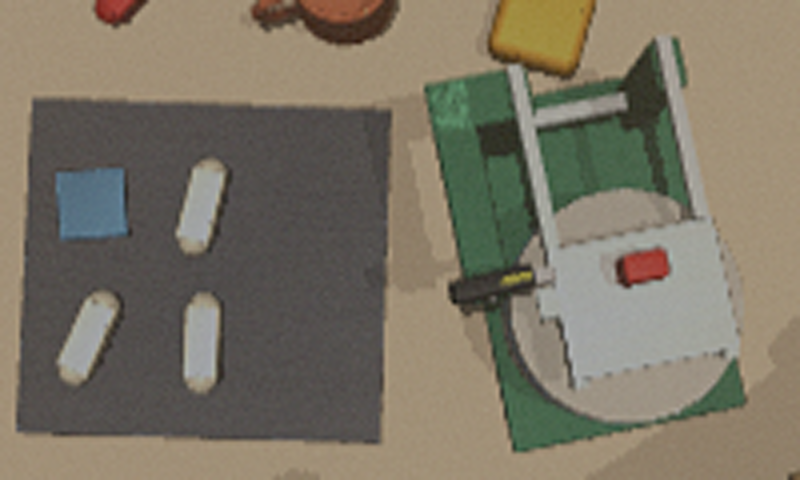

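The crop confirms three cream bars at crop (203,205), (88,338) and (202,342), with the tile beside them and the cover shut. The knob lies along the stand's y. Next I'll get cleaner numbers and write a row planner.

```bash
cat >> h.py <<'E'
def down(yaw): return R.from_euler('z',yaw,degrees=True)*R.from_euler('x',180,degrees=True)
def rows(tgt,Rt,op,n=None,start=None):
    """rows from current (or start) pose to TCP target, in tool axes"""
    if start is None:
        o=ctrl.get_obs(); p=np.array(o['tool_pos']); Rc=R.from_euler('xyz',o['orientation'],degrees=True)
    else: p,Rc=start
    tgt=np.array(tgt,float); rv=(Rc.inv()*Rt).as_rotvec()
    N=n or max(1,int(np.ceil(max(np.linalg.norm(tgt-p)/.045,np.degrees(np.linalg.norm(rv))/8.4))))
    print(N,'rows'); d=(tgt-p)/N
    step=np.round(rv/N,3)
    for i in range(N):
        Ri=Rc*R.from_rotvec(rv*i/N)
        print([op]+[round(float(x),2) for x in Ri.inv().apply(d)*100]+[float(x) for x in step],end=', ')
    print(); return tgt,Rt
E
python3 - <<'E'
from h import *
im=cv2.imread('pics/top0.png'); P=cloud('top0'); z=P[...,2]
B=np.zeros(z.shape,bool); B[165:250,217:306]=1
n,l,st,ce=cv2.connectedComponentsWithStats((B&(im.min(2)>110)).astype(np.uint8))
for i in range(1,n):
    if st[i,4]>60:
        q=P[(l==i)&(z<.04)&(z>.022)]; c,s,a=cv2.minAreaRect((q[:,:2]*1000).astype(np.float32)); w,v=np.linalg.eigh(np.cov(q[:,:2].T))
        print('bar',ce[i],np.round(c,1),np.round(s,1),'axis',np.degrees(np.arctan2(v[1,1],v[0,1]))%180,'z',np.median(q[:,2]))
y=np.radians(13.3); X=np.array([np.cos(y),np.sin(y)]);Y=np.array([-X[1],X[0]])
hd=np.array([.526,-.1463]); S=np.zeros(z.shape,bool); S[145:255,315:400]=1
m=S&(z>.222)&(z<.2285); q=P[m][:,:2]-hd; a,b=q@X*1000,q@Y*1000
for lo,hi,nm in((-40,25,'b'),):
    print('cover x range at central y',np.percentile(a[abs(b)<40],[.5,1,2,98,99]),'y range',np.percentile(b[(a<0)&(a>-45)],[.5,1,2,98,99,99.5]))
m=S&(z>.1)&(z<.19); q=P[m][:,:2]-hd; # shoulder top
m=S&(z>.207)&(z<.2205); q=P[m][:,:2]-hd; a,b=q@X*1000,q@Y*1000; print('rail y',np.percentile(b[a>50],[1,5,95,99]),'x max',a.max())
kn=(np.array([.513,-.047])-hd); print('knob rel handle',kn@X,kn@Y)
E
```

```text
bar [259.63529412 191.21176471] [581.5 173.4] [25.7 72.1] axis 166.67026944432718 z 0.031103227556363855
bar [231.11695906 223.96491228] [475.8 258.8] [25.6 70.6] axis 157.44378316138582 z 0.031622190371280334
bar [259.78612717 225.38728324] [473.1 168.8] [25.5 72.4] axis 178.8556254052624 z 0.03151770369543827
cover x range at central y [-62.77079868 -62.46772386 -61.64423777  24.96087949  25.86102562] y range [-57.30147863 -56.38408566 -55.56571206  64.4398744   67.62323224
  68.90661069]
rail y [-59.40275074 -55.23088258 111.36918076 113.62932358] x max 156.10356993865008
knob rel handle 0.010192613556676614 0.09962730865021023
```

```bash
python3 - <<'E'
from h import *
rows([.513,-.047,.34],down(-75),6,n=16)
E
```

```text
16 rows
[6, -2.87, 2.77, -0.66, 0.0, 0.0, -0.091], [6, -3.11, 2.49, -0.66, 0.0, 0.0, -0.091], [6, -3.33, 2.2, -0.66, 0.0, 0.0, -0.091], [6, -3.51, 1.89, -0.66, 0.0, 0.0, -0.091], [6, -3.67, 1.56, -0.66, 0.0, 0.0, -0.091], [6, -3.8, 1.22, -0.66, 0.0, 0.0, -0.091], [6, -3.89, 0.87, -0.66, 0.0, 0.0, -0.091], [6, -3.96, 0.51, -0.66, 0.0, 0.0, -0.091], [6, -3.99, 0.15, -0.66, 0.0, 0.0, -0.091], [6, -3.98, -0.21, -0.66, 0.0, 0.0, -0.091], [6, -3.95, -0.57, -0.66, 0.0, 0.0, -0.091], [6, -3.88, -0.93, -0.66, 0.0, 0.0, -0.091], [6, -3.78, -1.28, -0.66, 0.0, 0.0, -0.091], [6, -3.65, -1.62, -0.66, 0.0, 0.0, -0.091], [6, -3.49, -1.94, -0.66, 0.0, 0.0, -0.091], [6, -3.29, -2.25, -0.66, 0.0, 0.0, -0.091],
```

Emit:
move_arm(moves=[6, -2.9, 2.8, -1.3, 0, 0, -0.09, 6, -3.1, 2.5, -1.3, 0, 0, -0.09, 6, -3.3, 2.2, -1.3, 0, 0, -0.09, 6, -3.5, 1.9, -1.3, 0, 0, -0.09, 6, -3.7, 1.6, -1.3, 0, 0, -0.09, 6, -3.8, 1.2, -1.3, 0, 0, -0.09, 6, -3.9, 0.9, -1.3, 0, 0, -0.09, 6, -4, 0.5, -1.3, 0, 0, -0.09])

```text
clock: 0.95
tool_pos: [0.3814, -0.3353, 0.339]
orientation: [-180.0, 0.0, -117.0]
force: [0.4, -1.0, 0.7]
opening: 0.0599
gripper_force: 0.0
```

Emit:
move_arm(moves=[6, -4, 0.1, 0, 0, 0, -0.09, 6, -4, -0.2, 0, 0, 0, -0.09, 6, -3.9, -0.6, 0, 0, 0, -0.09, 6, -3.9, -0.9, 0, 0, 0, -0.09, 6, -3.8, -1.3, 0, 0, 0, -0.09, 6, -3.6, -1.6, 0, 0, 0, -0.09, 6, -3.5, -1.9, 0, 0, 0, -0.09, 6, -3.3, -2.2, 0, 0, 0, -0.09])

```text
clock: 1.75
tool_pos: [0.5171, -0.047, 0.3386]
orientation: [-180.0, 0.0, -75.7]
force: [0.6, -1.2, 0.1]
opening: 0.0602
gripper_force: 0.0
```

```bash
python3 - <<'E'
from h import *
state()
s=rows([.513,-.047,.30],down(-75),6)
snap('wrist','w1')
E
```

```text
t 1.75 p [ 0.5171 -0.047   0.3386] rpy [-1.800e+02  1.000e-02 -7.574e+01] F [ 0.6 -1.2  0.1] op 0.060233672846709524 q [ 16.5   2.7  -8.7  -0.  -78.7  -2.2]
1 rows
[6, -0.1, 0.4, 3.86, -0.0, 0.0, -0.013],
```

View pics/w1.png

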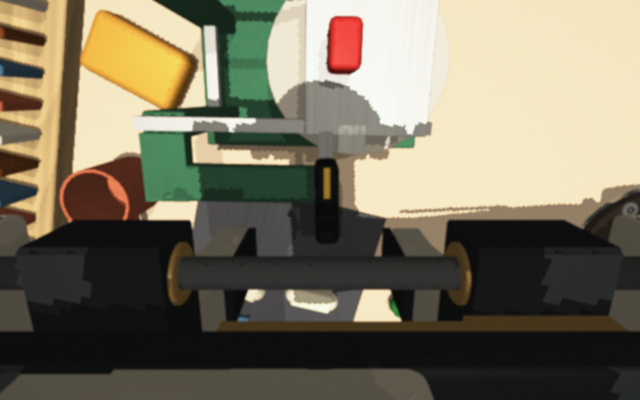

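The wrist view shows the knob at pixels (318–337, 160–240), in line with the jaws, and the red handle at (345,45). I'll check the knob position from depth.

```bash
python3 - <<'E'
from h import *
P=cloud('w1'); z=P[...,2]
def rep(u0,u1,v0,v1,a,b):
    m=np.zeros(z.shape,bool); m[v0:v1,u0:u1]=1; q=P[m&(z>a)&(z<b)]
    c,s,an=cv2.minAreaRect((q[:,:2]*1000).astype(np.float32)); w,v=np.linalg.eigh(np.cov(q[:,:2].T)); print(len(q),np.round(c,1),np.round(s,1),np.degrees(np.arctan2(v[1,1],v[0,1]))%180,np.median(q[:,2]))
rep(300,350,150,250,.258,.275); rep(320,370,10,80,.262,.28)
c=np.array([.513,-.047])
rows([.513,-.047,.245],down(-75),6)
E
```

```text
1901 [512.4 -48.7] [16. 55.] 104.61701997978358 0.2651410244668443
1846 [ 526.7 -147.2] [20.  30.2] 103.23899263038916 0.26913403846263984
3 rows
[6, 0.07, 0.24, 3.1, -0.0, 0.0, -0.002], [6, 0.06, 0.24, 3.1, -0.0, 0.0, -0.002], [6, 0.06, 0.24, 3.1, -0.0, 0.0, -0.002],
```

Emit:
move_arm(moves=[6, 0, 0.5, 3.1, 0, 0, 0, 6, 0, 0, 3.1, 0, 0, 0, 6, 0, 0, 3.1, 0, 0, 0, 6, 0, 0, 0, 0, 0, 0, 0, 0, 0, 0, 0, 0, 0, 0, 0, 0, 0, 0, 0, 0, 0, 0, 0, 0, 0, 0, 0, 0, 0, 0, 0, 0, 0, 0])

```text
clock: 2.6
tool_pos: [0.5125, -0.0499, 0.2468]
orientation: [-179.9, -0.0, -76.0]
force: [0.0, -0.6, -0.6]
opening: 0.0332
gripper_force: 0.0
```

Emit:
move_arm(moves=[0, 0, 0, 0, 0, 0, 0, 0, 0, 0, 0, 0, 0, 0, 0, 0, 0, 0, 0, 0, 0, 0, 0, 0, 0, 0, 0, -0.12, 0, 0, 0, 0, 0, 0, -0.12, 0, 0, 0, 0, 0, 0, -0.12, 0, 0, 0, 0, 0, 0, -0.12, 0, 0, 0, 0, 0, 0, -0.12])

```text
clock: 3.4
tool_pos: [0.5133, -0.0494, 0.246]
orientation: [-179.9, -0.1, -41.3]
force: [4.7, 1.4, -1.2]
opening: 0.0159
gripper_force: 30.0
```

Emit:
move_arm(moves=[0, 0, 0, 0, 0, 0, -0.12, 0, 0, 0, 0, 0, 0, -0.12, 0, 0, 0, 0, 0, 0, -0.12, 0, 0, 0, 0, 0, 0, -0.12, 0, 0, 0, 0, 0, 0, -0.12, 0, 0, 0, 0, 0, 0, -0.12, 0, 0, 0, 0, 0, 0, -0.12, 0, 0, 0, 0, 0, 0, 0])

```text
clock: 4.2
tool_pos: [0.5136, -0.0484, 0.2459]
orientation: [-179.9, -0.2, 6.8]
force: [4.8, 6.7, -0.8]
opening: 0.0159
gripper_force: 30.0
```

```bash
python3 - <<'E'
from h import *
o=state(); Rc=R.from_euler('xyz',o['orientation'],degrees=True)
s=rows(np.array(o['tool_pos'])+[0,0,.049],Rc,6)
s=rows([.5265,-.147,.295],down(13.3),6,start=s)
s=rows([.5265,-.147,.243],down(13.3),6,start=s)
s=rows([.5265+.106*np.cos(np.radians(13.3)),-.147+.106*np.sin(np.radians(13.3)),.243],down(13.3),0,start=s)
E
```

```text
t 4.2 p [ 0.5136 -0.0484  0.2459] rpy [-179.89   -0.21    6.81] F [ 4.8  6.7 -0.8] op 0.015947037085422798 q [ 16.4   4.9 -18.2  -0.1 -66.7  80.5]
2 rows
[6, 0.01, -0.0, -2.45, 0.0, 0.0, 0.0], [6, 0.01, -0.0, -2.45, 0.0, 0.0, 0.0], 
3 rows
[6, 0.04, 3.32, -0.01, -0.001, -0.001, -0.038], [6, -0.09, 3.31, -0.01, -0.001, -0.001, -0.038], [6, -0.21, 3.31, -0.0, -0.001, -0.001, -0.038], 
2 rows
[6, 0.0, -0.0, 2.6, 0.0, 0.0, 0.0], [6, 0.0, -0.0, 2.6, 0.0, 0.0, 0.0], 
3 rows
[0, 3.53, 0.0, 0.0, 0.0, 0.0, 0.0], [0, 3.53, 0.0, 0.0, 0.0, 0.0, 0.0], [0, 3.53, 0.0, 0.0, 0.0, 0.0, 0.0],
```

Emit:
move_arm(moves=[6, 0, 0, 0, 0, 0, 0, 6, 0, 0, 0, 0, 0, 0, 6, 0, 0, 0, 0, 0, 0, 6, 0, 0, -2.5, 0, 0, 0, 6, 0, 0, -2.5, 0, 0, 0, 6, 0, 3.3, 0, 0, 0, -0.04, 6, -0.1, 3.3, 0, 0, 0, -0.04, 6, -0.2, 3.3, 0, 0, 0, -0.04])

```text
clock: 5.0
tool_pos: [0.5241, -0.1493, 0.2959]
orientation: [180.0, -0.0, 13.6]
force: [0.7, -0.2, -0.8]
opening: 0.0598
gripper_force: 0.0
```

Emit:
move_arm(moves=[6, 0, 0, 0, 0, 0, 0, 6, 0, 0, 2.6, 0, 0, 0, 6, 0, 0, 2.6, 0, 0, 0, 6, 0, 0, 0, 0, 0, 0, 0, 0, 0, 0, 0, 0, 0, 0, 0, 0, 0, 0, 0, 0, 0, 0, 0, 0, 0, 0, 0, 0, 0, 0, 0, 0, 0, 0])

```text
clock: 5.8
tool_pos: [0.5247, -0.1481, 0.2446]
orientation: [180.0, -0.1, 13.4]
force: [-0.2, -0.5, -0.2]
opening: 0.0332
gripper_force: 0.0
```

Now I'll slide the cover back.

Emit:
move_arm(moves=[0, 0, 0, 0, 0, 0, 0, 0, 0, 0, 0, 0, 0, 0, 0, 2.0, 0, 0, 0, 0, 0, 0, 2.2, 0, 0, 0, 0, 0, 0, 2.2, 0, 0, 0, 0, 0, 0, 2.2, 0, 0, 0, 0, 0, 0, 2.2, 0, 0, 0, 0, 0, 0, 0, 0, 0, 0, 0, 0])

```text
clock: 6.6
tool_pos: [0.6314, -0.1232, 0.2441]
orientation: [179.9, -0.0, 13.4]
force: [0.9, -1.0, 4.4]
opening: 0.0296
gripper_force: 30.0
```

```bash
cat >> h.py <<'E'
def bars(f):
    im=cv2.imread(f'pics/{f}.png'); P=cloud(f); z=P[...,2]; hsv=cv2.cvtColor(im,cv2.COLOR_BGR2HSV)
    w=(im.min(2)>110)&(hsv[...,1]<70)&(z<.06)&(P[...,0]>.38)&(P[...,0]<.66)&(P[...,1]>.03)&(P[...,1]<.32)
    n,l,st,ce=cv2.connectedComponentsWithStats(w.astype(np.uint8))
    for i in range(1,n):
        if st[i,4]>60:
            q=P[(l==i)&(z<.04)&(z>.022)]; 
            if len(q)<30: continue
            c,s,a=cv2.minAreaRect((q[:,:2]*1000).astype(np.float32)); e,v=np.linalg.eigh(np.cov(q[:,:2].T))
            print('bar',np.round(ce[i]),np.round(c,1),np.round(s,1),'axis',round(np.degrees(np.arctan2(v[1,1],v[0,1]))%180,1))
E
python3 - <<'E'
from h import *
o=state(); Rc=R.from_euler('xyz',o['orientation'],degrees=True)
s=rows(np.array(o['tool_pos'])+[0,0,.086],Rc,5)
s=rows([.52,.06,.33],down(2),5,start=s)
s=rows([.459,.169,.14],down(-1.1),5,start=s)
snap('top','t1'); bars('t1')
E
```

```text
t 6.6 p [ 0.6314 -0.1232  0.2441] rpy [ 1.7992e+02 -3.0000e-02  1.3450e+01] F [ 0.9 -1.   4.4] op 0.02956421553272704 q [  6.4  17.2  -2.9   0.1 -69.8  97.1]
2 rows
[5, 0.0, 0.01, -4.3, 0.0, 0.0, 0.0], [5, 0.0, 0.01, -4.3, 0.0, 0.0, 0.0], 
5 rows
[5, -1.32, -4.08, -0.0, 0.0, -0.0, 0.04], [5, -1.48, -4.03, -0.0, 0.0, -0.0, 0.04], [5, -1.64, -3.96, -0.0, 0.0, -0.0, 0.04], [5, -1.79, -3.9, 0.0, 0.0, -0.0, 0.04], [5, -1.95, -3.82, 0.0, 0.0, -0.0, 0.04], 
6 rows
[5, -0.95, -1.85, 3.17, 0.0, -0.0, 0.009], [5, -0.97, -1.84, 3.17, 0.0, -0.0, 0.009], [5, -0.99, -1.83, 3.17, 0.0, -0.0, 0.009], [5, -1.0, -1.82, 3.17, 0.0, -0.0, 0.009], [5, -1.02, -1.82, 3.17, 0.0, -0.0, 0.009], [5, -1.04, -1.81, 3.17, 0.0, -0.0, 0.009], 
bar [231. 224.] [474.8 258.9] [25.4 70.3] axis 158.2
```

Emit:
move_arm(moves=[6, 0, 0, 0, 0, 0, 0, 6, 0, 0, 0, 0, 0, 0, 6, 0, 0, 0, 0, 0, 0, 6, 0, 0, -4.4, 0, 0, 0, 6, 0, 0, -4.4, 0, 0, 0, 6, -1.3, -4.1, 0, 0, 0, 0.04, 6, -1.5, -4, 0, 0, 0, 0.04, 6, -1.6, -4, 0, 0, 0, 0.04])

```text
clock: 7.45
tool_pos: [0.5615, -0.0121, 0.3315]
orientation: [-180.0, -0.0, 6.4]
force: [0.8, 1.4, 0.2]
opening: 0.0601
gripper_force: 0.0
```

Emit:
move_arm(moves=[5, -1.8, -3.9, 0, 0, 0, 0.04, 5, -1.9, -3.8, 0, 0, 0, 0.04, 5, -1, -1.8, 3.2, 0, 0, 0.01, 5, -1, -1.8, 3.2, 0, 0, 0.01, 5, -1, -1.8, 3.2, 0, 0, 0.01, 5, -1, -1.8, 3.2, 0, 0, 0.01, 5, -1, -1.8, 3.2, 0, 0, 0.01, 5, -1, -1.8, 3.2, 0, 0, 0.01])

```text
clock: 8.25
tool_pos: [0.4569, 0.1682, 0.1387]
orientation: [-180.0, -0.0, -1.5]
force: [0.3, 0.6, 0.7]
opening: 0.0496
gripper_force: 0.0
```

```bash
python3 - <<'E'
from h import *
o=state(); snap('wrist','w2'); bars('w2')
snap('scene','s2'); bars('s2')
rows([.459,.169,.0135],down(-1.1),5)
P=cloud('s2'); z=P[...,2]; im=cv2.imread('pics/s2.png'); cv2.imwrite('pics/v2.png',np.hstack([cv2.imread('pics/w2.png')[:,:400],im[100:300,200:400].repeat(2,0).repeat(2,1)]))
E
```

```text
t 8.25 p [0.4569 0.1682 0.1387] rpy [-1.7997e+02 -3.0000e-02 -1.5000e+00] F [0.3 0.6 0.7] op 0.04962822873989766 q [ 43.4   7.9 -30.2  -0.  -51.9  45.1]
bar [305.  34.] [568. 176.] [28.  47.8] axis 163.7
bar [312. 124.] [507.  172.9] [ 8.7 21.2] axis 124.4
bar [196. 169.] [476.5 258.6] [27.7 77. ] axis 161.5
bar [366. 258.] [581.4 173. ] [27.5 69.1] axis 168.4
3 rows
[5, 0.17, -0.08, 4.08, 0.001, 0.002, -0.002], [5, 0.17, -0.07, 4.08, 0.001, 0.002, -0.002], [5, 0.16, -0.06, 4.08, 0.001, 0.002, -0.002],
```

View pics/v2.png

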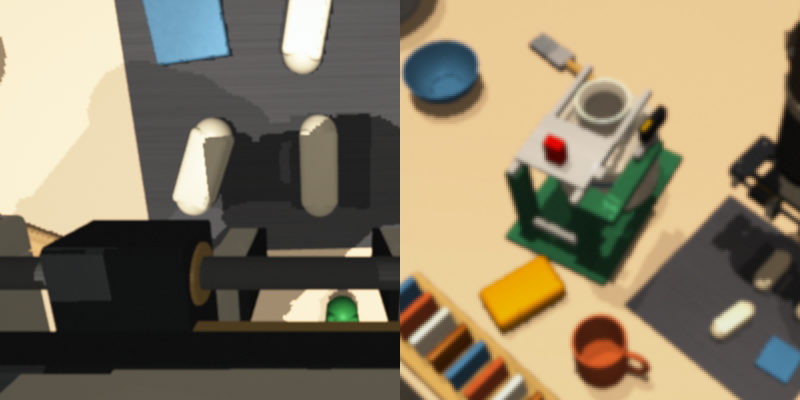

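The wrist view shows the bar under the jaws at (318,165), with its neighbours clear. The scene view shows the cover fully back and the mouth open.

Emit:
move_arm(moves=[5, 0.2, -0.1, 4.1, 0, 0, 0, 5, 0, 0, 4.1, 0, 0, 0, 5, 0, 0, 4.1, 0, 0, 0, 5, 0, 0, 0.1, 0, 0, 0, 0, 0, 0, 0, 0, 0, 0, 0, 0, 0, 0, 0, 0, 0, 0, 0, 0, 0, 0, 0, 0, 0, 0, 0, 0, 0, 0, 0])

```text
clock: 9.15
tool_pos: [0.4603, 0.1691, 0.0171]
orientation: [-179.9, -0.1, -1.5]
force: [-2.2, -0.4, 8.1]
opening: 0.0278
gripper_force: 30.0
```

```bash
python3 - <<'E'
from h import *
state()
# mouth from scene: rim points z .205-.221 around expected
P=cloud('s2'); z=P[...,2]; q=P[(z>.213)&(z<.2205)]; d=np.linalg.norm(q[:,:2]-[.508,-.1505],axis=1); q=q[d<.048]
m=np.c_[2*q[:,:2],np.ones(len(q))]; r=np.linalg.lstsq(m,(q[:,:2]**2).sum(1),rcond=None)[0]
print(len(q),r,np.sqrt(r[2]+r[0]**2+r[1]**2),cv2.minAreaRect((q[:,:2]*1000).astype(np.float32)))
E
```

```text
t 9.15 p [0.4603 0.1691 0.0171] rpy [-1.7991e+02 -1.0000e-01 -1.4700e+00] F [-2.2 -0.4  8.1] op 0.027768164512 q [ 43.2  18.3 -37.4   0.  -34.2  45.3]
154 [ 0.50723571 -0.1510286  -0.27855686] 0.03925367380244268 ((506.8685302734375, -152.25086975097656), (83.7144775390625, 82.82817840576172), 63.23625564575195)
```

```bash
cat >> h.py <<'E'
M=np.array([.5075,-.151,.217])
def tilt(th=65):
    t=np.radians(th); x=np.array([0,-np.cos(t),-np.sin(t)]); z=np.array([0,np.sin(t),-np.cos(t)]); return R.from_matrix(np.c_[x,np.cross(z,x),z])
def drop(off,zn=.203,th=65):
    "TCP target with nose tip at mouth; off = bar centre ahead of TCP along tool x"
    Rt=tilt(th); return np.array([M[0],M[1],zn])-Rt.apply([off+.04,0,0]),Rt
E
python3 - <<'E'
from h import *
o=state(); Rc=R.from_euler('xyz',o['orientation'],degrees=True); p=np.array(o['tool_pos'])
s=rows(p+[0,0,.17],Rc,0)
t,Rt=drop(.013); print(t); pre=t+[0,0,.11]
s=rows([.48,.12,.36],down(-25),0,start=s)
s=rows(pre,Rt,0,start=s)
E
```

```text
t 9.15 p [0.4603 0.1691 0.0171] rpy [-1.7991e+02 -1.0000e-01 -1.4700e+00] F [-2.2 -0.4  8.1] op 0.027768164512 q [ 43.2  18.3 -37.4   0.  -34.2  45.3]
4 rows
[0, 0.01, -0.01, -4.25, 0.0, 0.0, 0.0], [0, 0.01, -0.01, -4.25, 0.0, 0.0, 0.0], [0, 0.01, -0.01, -4.25, 0.0, 0.0, 0.0], [0, 0.01, -0.01, -4.25, 0.0, 0.0, 0.0], 
[ 0.5075     -0.12860123  0.25103431]
5 rows
[0, 0.42, 0.97, -3.46, -0.0, -0.0, 0.082], [0, 0.5, 0.93, -3.46, -0.0, -0.0, 0.082], [0, 0.57, 0.89, -3.46, -0.0, -0.0, 0.082], [0, 0.64, 0.84, -3.46, -0.0, -0.0, 0.082], [0, 0.71, 0.78, -3.46, -0.0, -0.0, 0.082], 
11 rows
[0, 1.18, 1.94, -0.01, 0.058, -0.091, 0.091], [0, 1.34, 1.82, -0.23, 0.058, -0.091, 0.091], [0, 1.47, 1.67, -0.47, 0.058, -0.091, 0.091], [0, 1.56, 1.5, -0.7, 0.058, -0.091, 0.091], [0, 1.62, 1.31, -0.92, 0.058, -0.091, 0.091], [0, 1.63, 1.1, -1.14, 0.058, -0.091, 0.091], [0, 1.61, 0.88, -1.35, 0.058, -0.091, 0.091], [0, 1.55, 0.65, -1.54, 0.058, -0.091, 0.091], [0, 1.45, 0.42, -1.7, 0.058, -0.091, 0.091], [0, 1.31, 0.19, -1.85, 0.058, -0.091, 0.091], [0, 1.14, -0.04, -1.96, 0.058, -0.091, 0.091],
```

Emit:
move_arm(moves=[0, 0, 0, -4.2, 0, 0, 0, 0, 0, 0, -4.5, 0, 0, 0, 0, 0, 0, -4.5, 0, 0, 0, 0, 0.4, 1, -4, 0, 0, 0.08, 0, 0.5, 0.9, -4, 0, 0, 0.08, 0, 0.6, 0.9, -4, 0, 0, 0.08, 0, 0.6, 0.8, -4, 0, 0, 0.08, 0, 0.7, 0.8, -4, 0, 0, 0.08])

```text
clock: 9.95
tool_pos: [0.4785, 0.1191, 0.35]
orientation: [-179.9, -0.0, -24.6]
force: [0.6, -0.1, -1.6]
opening: 0.0278
gripper_force: 30.0
```

Emit:
move_arm(moves=[0, 1.2, 1.9, 0, 0.06, -0.09, 0.09, 0, 1.3, 1.8, -0.2, 0.06, -0.09, 0.09, 0, 1.5, 1.7, -0.5, 0.06, -0.09, 0.09, 0, 1.6, 1.5, -0.7, 0.06, -0.09, 0.09, 0, 1.6, 1.3, -0.9, 0.06, -0.09, 0.09, 0, 1.6, 1.1, -1.1, 0.06, -0.09, 0.09, 0, 1.6, 0.9, -1.4, 0.06, -0.09, 0.09, 0, 1.6, 0.7, -1.5, 0.06, -0.09, 0.09])

```text
clock: 10.75
tool_pos: [0.5013, -0.0619, 0.3481]
orientation: [-167.0, 47.3, -62.8]
force: [1.0, 1.1, -1.9]
opening: 0.0277
gripper_force: 30.0
```

```bash
python3 - <<'E'
from h import *
o=state()
t,Rt=drop(.013)
s=rows(t+[0,0,.11],Rt,0)
s=rows(t,Rt,0,start=s)
E
```

```text
t 10.75 p [ 0.5013 -0.0619  0.3481] rpy [-167.     47.29  -62.83] F [ 1.   1.1 -1.9] op 0.027695610434830313 q [ -19.    17.5   11.4  -43.4 -106.8   36.1]
3 rows
[0, 1.09, 0.4, -1.96, 0.057, -0.09, 0.099], [0, 0.94, 0.19, -2.06, 0.057, -0.09, 0.099], [0, 0.75, -0.02, -2.15, 0.057, -0.09, 0.099], 
3 rows
[0, 3.32, 0.0, 1.55, 0.0, 0.0, 0.0], [0, 3.32, 0.0, 1.55, 0.0, 0.0, 0.0], [0, 3.32, 0.0, 1.55, 0.0, 0.0, 0.0],
```

Emit:
move_arm(moves=[0, 1.1, 0.4, -2, 0.06, -0.09, 0.1, 0, 0.9, 0.2, -2.1, 0.06, -0.09, 0.1, 0, 0.8, 0, -2.1, 0.06, -0.09, 0.1, 0, 0, 0, 0, 0, 0, 0, 0, 3.3, 0, 1.5, 0, 0, 0, 0, 0, 0, 0, 0, 0, 0])

```text
clock: 11.35
tool_pos: [0.5062, -0.1275, 0.3212]
orientation: [179.5, 65.1, -90.8]
force: [-0.6, 1.2, -2.4]
opening: 0.0275
gripper_force: 30.0
```

```bash
python3 - <<'E'
from h import *
o=state(); t,Rt=drop(.013); s=rows(t,Rt,0)
a,_=snap('scene','s3'); b,_=snap('wrist','w3')
im=cv2.hconcat([cv2.resize(a[80:240,230:390],(400,400))[:,:,::-1],np.ascontiguousarray(b[:,120:520,::-1])]); cv2.imwrite('pics/v3.png',im)
E
```

```text
t 11.35 p [ 0.5062 -0.1275  0.3212] rpy [179.54  65.05 -90.76] F [-0.6  1.2 -2.4] op 0.02752880691740518 q [ -33.4   25.9   12.3  -55.3 -112.4   28.1]
2 rows
[0, 3.2, -0.08, 1.43, -0.002, 0.0, -0.003], [0, 3.2, -0.07, 1.43, -0.002, 0.0, -0.003],
```

View pics/v3.png

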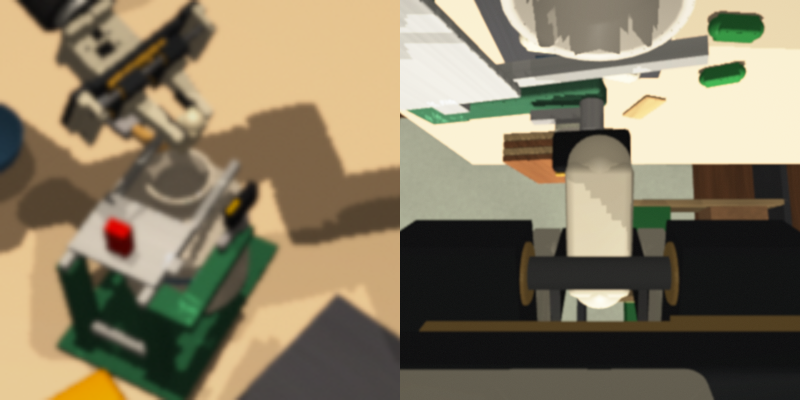

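The wrist view shows the bar held at crop (600,210), in line with the mouth at (597,20). I'll lower it and let go.

Emit:
move_arm(moves=[0, 3.2, -0.1, 1.4, 0, 0, 0, 0, 3.2, -0.1, 1.4, 0, 0, 0, 0, 0, 0, 0, 0, 0, 0, 0, 0, 0, 0, 0, 0, 0, 5, 0, 0, 0, 0, 0, 0, 5, 0, 0, 0, 0, 0, 0, 5, 0, 0, 0, 0, 0, 0, 5, 0, 0, 0, 0, 0, 0])

```text
clock: 12.25
tool_pos: [0.5095, -0.13, 0.2553]
orientation: [-179.6, 64.8, -89.9]
force: [0.7, -0.2, -1.0]
opening: 0.0494
gripper_force: 0.0
```

```bash
python3 - <<'E'
from h import *
o=state(); p=np.array(o['tool_pos']);Rc=R.from_euler('xyz',o['orientation'],degrees=True)
b,_=snap('wrist','w4'); a,_=snap('scene','s4'); bars('s4')
im=cv2.hconcat([cv2.resize(a[80:240,230:390],(400,400))[:,:,::-1],np.ascontiguousarray(b[:,120:520,::-1])]); cv2.imwrite('pics/v4.png',im)
s=rows(p+[0,-.02,.1],Rc,5)
g=np.array([.5815,.173,.14])-.014*np.array([np.cos(np.radians(12.6)),-np.sin(np.radians(12.6)),0])
s=rows([.50,.0,.34],down(-45),5,start=s)
s=rows(g,down(-12.6),5,start=s)
E
```

```text
t 12.25 p [ 0.5095 -0.13    0.2553] rpy [-179.59   64.83  -89.95] F [ 0.7 -0.2 -1. ] op 0.049395741038044914 q [ -32.9   29.8    9.1  -53.2 -107.7   34.3]
bar [409. 251.] [474.8 257.9] [28.6 70.2] axis 158.9
bar [366. 258.] [581.8 172.6] [27.7 65.8] axis 168.4
3 rows
[5, -2.75, -0.01, -2.03, 0.0, 0.0, -0.0], [5, -2.75, -0.01, -2.03, 0.0, 0.0, -0.0], [5, -2.75, -0.02, -2.03, 0.0, 0.0, -0.0], 
10 rows
[5, -0.5, 0.1, 1.42, -0.045, 0.107, -0.07], [5, -0.65, 0.0, 1.36, -0.045, 0.107, -0.07], [5, -0.79, -0.11, 1.28, -0.045, 0.107, -0.07], [5, -0.91, -0.22, 1.18, -0.045, 0.107, -0.07], [5, -1.01, -0.34, 1.07, -0.045, 0.107, -0.07], [5, -1.09, -0.46, 0.94, -0.045, 0.107, -0.07], [5, -1.15, -0.58, 0.8, -0.045, 0.107, -0.07], [5, -1.18, -0.69, 0.64, -0.045, 0.107, -0.07], [5, -1.19, -0.8, 0.48, -0.045, 0.107, -0.07], [5, -1.17, -0.9, 0.32, -0.045, 0.107, -0.07], 
7 rows
[5, -1.09, -2.46, 2.86, 0.0, 0.0, -0.081], [5, -0.89, -2.54, 2.86, 0.0, 0.0, -0.081], [5, -0.68, -2.61, 2.86, 0.0, 0.0, -0.081], [5, -0.47, -2.65, 2.86, 0.0, 0.0, -0.081], [5, -0.25, -2.68, 2.86, 0.0, 0.0, -0.081], [5, -0.04, -2.7, 2.86, 0.0, 0.0, -0.081], [5, 0.18, -2.69, 2.86, 0.0, 0.0, -0.081],
```

View pics/v4.png

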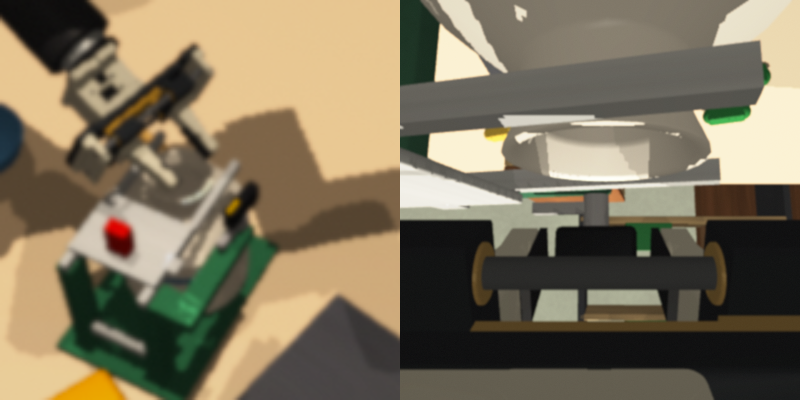

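The jaws are empty and nothing lies on the rim, so the first bar is in. Next is the bar at (0.5815, 0.173).

Emit:
move_arm(moves=[5, -2.8, 0, -2, 0, 0, 0, 5, -2.8, 0, -2, 0, 0, 0, 5, -2.8, 0, -2, 0, 0, 0, 5, -0.5, 0.1, 1.4, -0.045, 0.107, -0.07, 5, -0.7, 0, 1.4, -0.045, 0.107, -0.07, 5, -0.8, -0.1, 1.3, -0.045, 0.107, -0.07, 5, -0.9, -0.2, 1.2, -0.045, 0.107, -0.07, 5, -1, -0.3, 1.1, -0.045, 0.107, -0.07])

```text
clock: 13.15
tool_pos: [0.504, -0.0728, 0.3484]
orientation: [-172.1, 31.9, -63.3]
force: [0.7, 0.7, -0.3]
opening: 0.0501
gripper_force: 0.0
```

Emit:
move_arm(moves=[5, -1.1, -0.5, 0.9, -0.045, 0.107, -0.07, 5, -1.1, -0.6, 0.8, -0.045, 0.107, -0.07, 5, -1.2, -0.7, 0.6, -0.045, 0.107, -0.07, 5, -1.2, -0.8, 0.5, -0.045, 0.107, -0.07, 5, -1.2, -0.9, 0.3, -0.045, 0.107, -0.07, 5, -1.1, -2.5, 2, 0, 0, -0.08, 5, -0.9, -2.5, 2.5, 0, 0, -0.08, 5, -0.7, -2.6, 2.7, 0, 0, -0.08])

```text
clock: 13.95
tool_pos: [0.5279, 0.0792, 0.269]
orientation: [180.0, 0.0, -31.0]
force: [0.7, 0.4, 0.6]
opening: 0.05
gripper_force: 0.0
```

```bash
python3 - <<'E'
from h import *
o=state(); snap('wrist','w5'); bars('w5'); snap('scene','s5'); bars('s5')
c,s_=np.cos(np.radians(12.6)),np.sin(np.radians(12.6))
g=np.array([.5815-.014*c,.173+.014*s_,.10])
s=rows(g,down(-12.6),5)
s=rows(g-[0,0,.084],down(-12.6),5,start=s)
E
```

```text
t 13.95 p [0.5279 0.0792 0.269 ] rpy [ 1.7998e+02  1.0000e-02 -3.1040e+01] F [0.7 0.4 0.6] op 0.04995164856166386 q [ 29.6   6.  -14.    0.  -70.1  29.4]
bar [222. 161.] [583.  172.7] [28.  76.8] axis 168.0
bar [407. 252.] [483.6 255.9] [27.2 52.2] axis 146.6
bar [364. 260.] [586.5 170.4] [22.6 58.7] axis 159.2
5 rows
[5, -0.27, -2.1, 3.29, 0.001, 0.001, -0.064], [5, -0.14, -2.11, 3.29, 0.001, 0.001, -0.064], [5, -0.01, -2.11, 3.29, 0.001, 0.001, -0.064], [5, 0.12, -2.1, 3.29, 0.001, 0.001, -0.064], [5, 0.25, -2.09, 3.29, 0.001, 0.001, -0.064], 
2 rows
[5, -0.0, -0.0, 4.2, 0.0, 0.0, 0.0], [5, -0.0, -0.0, 4.2, 0.0, 0.0, 0.0],
```

Emit:
move_arm(moves=[5, -0.2, -2.1, 3.3, 0, 0, -0.064, 5, -0.1, -2.1, 3.3, 0, 0, -0.064, 5, 0, -2.1, 3.3, 0, 0, -0.064, 5, 0.2, -2.1, 3.3, 0, 0, -0.064, 5, 0.3, -2.1, 3.3, 0, 0, -0.064, 5, 0, 0, 4.2, 0, 0, 0, 5, 0, 0, 4, 0, 0, 0, 5, 0, 0, 0, 0, 0, 0])

```text
clock: 14.85
tool_pos: [0.5688, 0.1705, 0.017]
orientation: [179.5, 0.5, -13.1]
force: [-0.7, -0.9, -0.4]
opening: 0.0497
gripper_force: 0.0
```

Emit:
move_arm(moves=[0, 0, 0, 0, 0, 0, 0, 0, 0, 0, 0, 0, 0, 0, 0, 0, 0, 0, 0, 0, 0, 0, 0, 0, 0, 0, 0, 0, 0, 0, 0, -4, 0, 0, 0, 0, 0, 0, -4.5, 0, 0, 0, 0, 0, 0, -4.5, 0, 0, 0, 0, 0, 0, -4.5, 0, 0, 0])

```text
clock: 15.65
tool_pos: [0.572, 0.1727, 0.1994]
orientation: [179.9, 0.1, -13.0]
force: [1.1, -0.2, -1.0]
opening: 0.0276
gripper_force: 29.9
```

```bash
python3 - <<'E'
from h import *
o=state(); snap('scene','s6'); bars('s6')
t,Rt=drop(.0145); pre=t+[0,0,.10]
s=rows([.53,.1,.35],down(-38),0)
s=rows(pre,Rt,0,start=s)
s=rows(t,Rt,0,start=s)
E
```

```text
t 15.65 p [0.572  0.1727 0.1994] rpy [ 1.7994e+02  7.0000e-02 -1.2960e+01] F [ 1.1 -0.2 -1. ] op 0.02760787985212452 q [ 35.5  14.8 -12.3  -0.  -63.   41.5]
4 rows
[0, -0.67, 2.04, -3.56, -0.002, -0.002, 0.11], [0, -0.45, 2.11, -3.56, -0.002, -0.002, 0.11], [0, -0.22, 2.15, -3.55, -0.002, -0.002, 0.11], [0, 0.01, 2.17, -3.55, -0.002, -0.002, 0.11], 
10 rows
[0, 1.23, 1.93, -0.02, 0.051, -0.105, 0.081], [0, 1.36, 1.82, -0.26, 0.051, -0.105, 0.081], [0, 1.47, 1.69, -0.5, 0.051, -0.105, 0.081], [0, 1.53, 1.54, -0.74, 0.051, -0.105, 0.081], [0, 1.56, 1.37, -0.97, 0.051, -0.105, 0.081], [0, 1.55, 1.19, -1.2, 0.051, -0.105, 0.081], [0, 1.5, 1.0, -1.42, 0.051, -0.105, 0.081], [0, 1.41, 0.8, -1.62, 0.051, -0.105, 0.081], [0, 1.28, 0.61, -1.8, 0.051, -0.105, 0.081], [0, 1.13, 0.41, -1.95, 0.051, -0.105, 0.081], 
3 rows
[0, 3.02, 0.0, 1.41, 0.0, 0.0, 0.0], [0, 3.02, 0.0, 1.41, 0.0, 0.0, 0.0], [0, 3.02, 0.0, 1.41, 0.0, 0.0, 0.0],
```

Emit:
move_arm(moves=[0, -0.7, 2, -3.6, 0, 0, 0.11, 0, -0.5, 2.1, -3.6, 0, 0, 0.11, 0, -0.2, 2.2, -3.6, 0, 0, 0.11, 0, 0, 2.2, -3.6, 0, 0, 0.11, 0, 1.2, 1.9, 0, 0.05, -0.105, 0.08, 0, 1.4, 1.8, -0.3, 0.05, -0.105, 0.08, 0, 1.5, 1.7, -0.5, 0.05, -0.105, 0.08, 0, 1.5, 1.5, -0.7, 0.05, -0.105, 0.08])

```text
clock: 16.5
tool_pos: [0.5184, 0.0083, 0.3437]
orientation: [-172.0, 25.6, -55.1]
force: [1.2, 0.2, -2.6]
opening: 0.0277
gripper_force: 29.9
```

Emit:
move_arm(moves=[0, 1.6, 1.4, -1, 0.05, -0.105, 0.08, 0, 1.5, 1.2, -1.2, 0.05, -0.105, 0.08, 0, 1.5, 1, -1.4, 0.05, -0.105, 0.08, 0, 1.4, 0.8, -1.6, 0.05, -0.105, 0.08, 0, 1.3, 0.6, -1.8, 0.05, -0.105, 0.08, 0, 1.1, 0.4, -2, 0.05, -0.105, 0.08, 0, 0, 0, 0, 0, 0, 0, 0, 0, 0, 0, 0, 0, 0])

```text
clock: 17.3
tool_pos: [0.505, -0.1299, 0.3441]
orientation: [178.9, 64.5, -90.7]
force: [-0.7, 0.8, -1.4]
opening: 0.0277
gripper_force: 29.9
```

```bash
python3 - <<'E'
from h import *
o=state(); snap('scene','s7'); bars('s7')
t,Rt=drop(.0125); print(t)
s=rows(t,Rt,0,n=3)
E
```

```text
t 17.3 p [ 0.505  -0.1299  0.3441] rpy [178.93  64.52 -90.67] F [-0.7  0.8 -1.4] op 0.027709845204279535 q [ -33.3   24.9   14.2  -55.5 -114.5   25.8]
bar [409. 251.] [476.7 257. ] [29.  62.9] axis 159.1
[ 0.5075     -0.12881254  0.25058116]
3 rows
[0, 2.84, -0.1, 1.36, 0.003, -0.003, -0.001], [0, 2.84, -0.09, 1.35, 0.003, -0.003, -0.001], [0, 2.85, -0.08, 1.34, 0.003, -0.003, -0.001],
```

Emit:
move_arm(moves=[0, 2.8, -0.1, 1.4, 0, 0, 0, 0, 2.8, -0.1, 1.3, 0, 0, 0, 0, 2.9, -0.1, 1.3, 0, 0, 0, 0, 0, 0, 0, 0, 0, 0, 5, 0, 0, 0, 0, 0, 0, 5, 0, 0, 0, 0, 0, 0, 5, 0, 0, 0, 0, 0, 0, 5, 0, 0, 0, 0, 0, 0])

```text
clock: 18.15
tool_pos: [0.5078, -0.1289, 0.2523]
orientation: [179.4, 64.4, -90.1]
force: [0.3, -0.5, -0.3]
opening: 0.0495
gripper_force: 0.0
```

```bash
python3 - <<'E'
from h import *
o=state(); p=np.array(o['tool_pos']);Rc=R.from_euler('xyz',o['orientation'],degrees=True)
b,_=snap('wrist','w8'); a,_=snap('scene','s8'); bars('s8')
im=cv2.hconcat([cv2.resize(a[80:240,230:390],(400,400))[:,:,::-1],np.ascontiguousarray(b[:,120:520,::-1])]); cv2.imwrite('pics/v8.png',im)
s=rows(p+[0,-.02,.1],Rc,5)
s=rows([.49,.02,.34],down(-50),5,start=s)
c,s_=np.cos(np.radians(21.5)),np.sin(np.radians(21.5))
g=np.array([.4755-.014*c,.2585+.014*s_,.14])
s=rows(g,down(-21.5),5,start=s)
E
```

```text
t 18.15 p [ 0.5078 -0.1289  0.2523] rpy [179.38  64.44 -90.09] F [ 0.3 -0.5 -0.3] op 0.04945502638041962 q [ -32.4   30.     9.1  -52.6 -107.8   34.4]
bar [409. 251.] [476.5 256.2] [28.2 65.2] axis 158.4
3 rows
[5, -2.74, 0.02, -2.05, 0.0, 0.0, -0.0], [5, -2.74, 0.02, -2.05, 0.0, 0.0, -0.0], [5, -2.74, 0.02, -2.05, 0.0, 0.0, -0.0], 
9 rows
[5, -0.69, 0.18, 1.75, -0.043, 0.12, -0.069], [5, -0.9, 0.05, 1.66, -0.043, 0.12, -0.069], [5, -1.09, -0.08, 1.54, -0.043, 0.12, -0.069], [5, -1.26, -0.23, 1.4, -0.043, 0.12, -0.069], [5, -1.39, -0.37, 1.22, -0.043, 0.12, -0.069], [5, -1.5, -0.52, 1.03, -0.043, 0.12, -0.069], [5, -1.57, -0.67, 0.82, -0.043, 0.12, -0.069], [5, -1.6, -0.8, 0.6, -0.043, 0.12, -0.069], [5, -1.6, -0.94, 0.37, -0.043, 0.12, -0.069], 
8 rows
[5, -2.55, -1.69, 2.5, -0.0, 0.0, -0.062], [5, -2.44, -1.85, 2.5, -0.0, 0.0, -0.062], [5, -2.32, -2.0, 2.5, -0.0, 0.0, -0.062], [5, -2.2, -2.14, 2.5, -0.0, 0.0, -0.062], [5, -2.06, -2.27, 2.5, -0.0, 0.0, -0.062], [5, -1.91, -2.39, 2.5, -0.0, 0.0, -0.062], [5, -1.76, -2.51, 2.5, -0.0, 0.0, -0.062], [5, -1.6, -2.61, 2.5, -0.0, 0.0, -0.062],
```

View pics/v8.png

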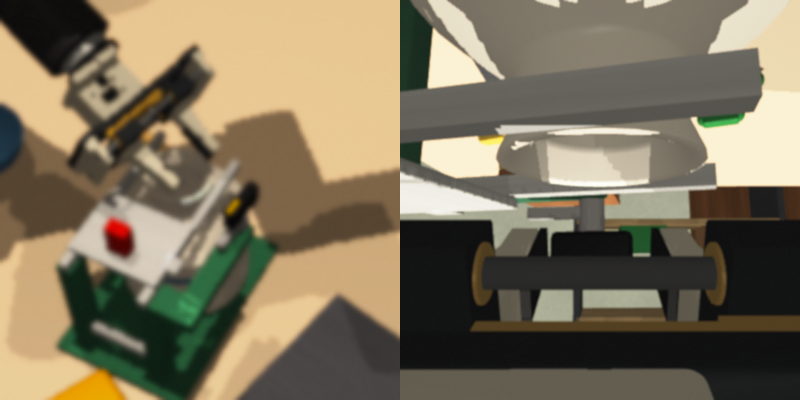

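The second bar is in: the jaws are empty and the rim is clear. Last bar.

Emit:
move_arm(moves=[5, -2.7, 0, -2, 0, 0, 0, 5, -2.7, 0, -2, 0, 0, 0, 5, -2.8, 0, -2.1, 0, 0, 0, 5, -0.7, 0.2, 1.7, -0.043, 0.12, -0.07, 5, -0.9, 0, 1.6, -0.043, 0.12, -0.07, 5, -1.1, -0.1, 1.5, -0.043, 0.12, -0.07, 5, -1.3, -0.2, 1.4, -0.043, 0.12, -0.07, 5, -1.4, -0.4, 1.2, -0.043, 0.12, -0.07])

```text
clock: 19.05
tool_pos: [0.4993, -0.0555, 0.3468]
orientation: [-173.4, 28.1, -63.9]
force: [1.1, 1.0, -0.4]
opening: 0.05
gripper_force: 0.0
```

Emit:
move_arm(moves=[5, -1.5, -0.5, 1, -0.043, 0.12, -0.07, 5, -1.6, -0.7, 0.8, -0.043, 0.12, -0.07, 5, -1.6, -0.8, 0.6, -0.043, 0.12, -0.07, 5, -1.6, -0.9, 0.4, -0.043, 0.12, -0.07, 5, -2.5, -1.7, 2, 0, 0, -0.06, 5, -2.4, -1.9, 2.5, 0, 0, -0.06, 5, -2.3, -2, 2.5, 0, 0, -0.06, 5, -2.2, -2.1, 2.5, 0, 0, -0.06])

```text
clock: 19.85
tool_pos: [0.4758, 0.1415, 0.2456]
orientation: [-179.8, -0.1, -35.4]
force: [0.9, -0.3, 0.0]
opening: 0.05
gripper_force: 0.0
```

```bash
python3 - <<'E'
from h import *
o=state(); snap('wrist','w9'); bars('w9'); snap('scene','s9'); bars('s9')
c,s_=np.cos(np.radians(21)),np.sin(np.radians(21))
g=np.array([.4755-.014*c,.2585+.014*s_,.10])
s=rows(g,down(-21),5)
s=rows(g-[0,0,.084],down(-21),5,start=s)
E
```

```text
t 19.85 p [0.4758 0.1415 0.2456] rpy [-1.7983e+02 -6.0000e-02 -3.5430e+01] F [ 0.9 -0.3  0. ] op 0.050024615809530215 q [ 39.3   3.  -20.4   0.  -66.4  15.3]
bar [229. 211.] [490.2 252.2] [27.5 47.4] axis 156.2
bar [412. 249.] [472.5 256.6] [26.9 61.9] axis 163.5
5 rows
[5, -1.6, -1.85, 2.85, 0.0, 0.0, -0.05], [5, -1.5, -1.93, 2.85, 0.0, 0.0, -0.05], [5, -1.41, -2.0, 2.86, 0.0, 0.0, -0.05], [5, -1.3, -2.07, 2.86, 0.0, 0.0, -0.05], [5, -1.2, -2.13, 2.86, 0.0, 0.0, -0.05], 
2 rows
[5, 0.0, -0.0, 4.2, 0.0, 0.0, 0.0], [5, 0.0, -0.0, 4.2, 0.0, 0.0, 0.0],
```

Emit:
move_arm(moves=[5, -1.6, -1.9, 2.9, 0, 0, -0.05, 5, -1.5, -1.9, 2.9, 0, 0, -0.05, 5, -1.4, -2, 2.9, 0, 0, -0.05, 5, -1.3, -2.1, 2.9, 0, 0, -0.05, 5, -1.2, -2.1, 2.9, 0, 0, -0.05, 5, 0, 0, 4.2, 0, 0, 0, 5, 0, 0, 3.9, 0, 0, 0, 5, 0, 0, 0, 0, 0, 0])

```text
clock: 20.75
tool_pos: [0.4636, 0.2594, 0.0161]
orientation: [179.6, 0.1, -21.3]
force: [-0.1, -0.0, 1.1]
opening: 0.0501
gripper_force: 0.0
```

Emit:
move_arm(moves=[0, 0, 0, 0, 0, 0, 0, 0, 0, 0, 0, 0, 0, 0, 0, 0, 0, 0, 0, 0, 0, 0, 0, 0, 0, 0, 0, 0, 0, 0, 0, -4, 0, 0, 0, 0, 0, 0, -4.5, 0, 0, 0, 0, 0, 0, -4.5, 0, 0, 0, 0, 0, 0, -4.5, 0, 0, 0])

```text
clock: 21.55
tool_pos: [0.4652, 0.2617, 0.1979]
orientation: [-179.8, -0.1, -21.3]
force: [1.3, 0.7, -1.8]
opening: 0.0278
gripper_force: 29.8
```

```bash
python3 - <<'E'
from h import *
o=state()
t,Rt=drop(.013); pre=t+[0,0,.10]
s=rows([.48,.15,.35],down(-40),0)
s=rows(pre,Rt,0,start=s)
E
```

```text
t 21.55 p [0.4652 0.2617 0.1979] rpy [-1.7984e+02 -1.0000e-01 -2.1260e+01] F [ 1.3  0.7 -1.8] op 0.027780217801762788 q [ 50.4   8.8 -20.3   0.1 -60.7  18.3]
5 rows
[0, 1.09, 1.97, -3.04, -0.001, -0.0, 0.065], [0, 1.22, 1.89, -3.04, -0.001, -0.0, 0.065], [0, 1.34, 1.81, -3.04, -0.001, -0.0, 0.065], [0, 1.45, 1.72, -3.04, -0.001, -0.0, 0.065], [0, 1.56, 1.62, -3.04, -0.001, -0.0, 0.065], 
10 rows
[0, 2.0, 1.96, -0.01, 0.049, -0.106, 0.077], [0, 2.13, 1.79, -0.32, 0.049, -0.106, 0.077], [0, 2.21, 1.6, -0.64, 0.049, -0.106, 0.077], [0, 2.24, 1.39, -0.95, 0.049, -0.106, 0.077], [0, 2.22, 1.16, -1.24, 0.049, -0.106, 0.077], [0, 2.16, 0.92, -1.53, 0.049, -0.106, 0.077], [0, 2.04, 0.67, -1.79, 0.049, -0.106, 0.077], [0, 1.88, 0.43, -2.03, 0.049, -0.106, 0.077], [0, 1.68, 0.18, -2.23, 0.049, -0.106, 0.077], [0, 1.44, -0.05, -2.4, 0.049, -0.106, 0.077],
```

Emit:
move_arm(moves=[0, 1.1, 2, -3, 0, 0, 0.065, 0, 1.2, 1.9, -3, 0, 0, 0.065, 0, 1.3, 1.8, -3, 0, 0, 0.065, 0, 1.5, 1.7, -3, 0, 0, 0.065, 0, 1.6, 1.6, -3, 0, 0, 0.065, 0, 2, 2, 0, 0.05, -0.106, 0.077, 0, 2.1, 1.8, -0.3, 0.05, -0.106, 0.077, 0, 2.2, 1.6, -0.6, 0.05, -0.106, 0.077])

```text
clock: 22.35
tool_pos: [0.4885, 0.0665, 0.347]
orientation: [-172.9, 19.1, -52.0]
force: [1.4, 0.6, -1.8]
opening: 0.0276
gripper_force: 29.8
```

Emit:
move_arm(moves=[0, 2.2, 1.4, -1, 0.05, -0.106, 0.077, 0, 2.2, 1.2, -1.2, 0.05, -0.106, 0.077, 0, 2.2, 0.9, -1.5, 0.05, -0.106, 0.077, 0, 2, 0.7, -1.8, 0.05, -0.106, 0.077, 0, 1.9, 0.4, -2, 0.05, -0.106, 0.077, 0, 1.7, 0.2, -2.2, 0.05, -0.106, 0.077, 0, 1.4, 0, -2.4, 0.05, -0.106, 0.077, 0, 0, 0, 0, 0, 0, 0])

```text
clock: 23.15
tool_pos: [0.506, -0.1325, 0.3412]
orientation: [179.9, 65.6, -90.4]
force: [0.5, -0.3, -1.4]
opening: 0.0282
gripper_force: 29.8
```

```bash
python3 - <<'E'
from h import *
o=state(); t,Rt=drop(.012); s=rows(t,Rt,0,n=3)
snap('scene','s10'); bars('s10')
a=cv2.imread('pics/s10.png'); snap('wrist','w10'); b=cv2.imread('pics/w10.png')
cv2.imwrite('pics/v10.png',cv2.hconcat([cv2.resize(a[80:320,230:470],(400,400)),np.ascontiguousarray(b[:,120:520])]))
E
```

```text
t 23.15 p [ 0.506  -0.1325  0.3412] rpy [179.91  65.64 -90.43] F [ 0.5 -0.3 -1.4] op 0.028194040214712855 q [ -34.1   25.4   13.9  -56.3 -114.5   26.4]
3 rows
[0, 2.72, -0.05, 1.36, -0.002, 0.004, -0.001], [0, 2.71, -0.05, 1.37, -0.002, 0.004, -0.001], [0, 2.71, -0.05, 1.38, -0.002, 0.004, -0.001],
```

View pics/v10.png

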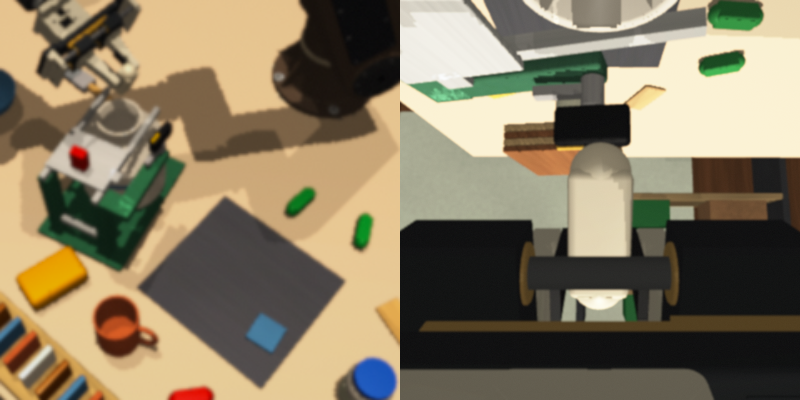

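The mat now holds only the tile, and the last bar is gripped at crop (600,215), in line with the mouth.

Emit:
move_arm(moves=[0, 2.7, 0, 1.4, 0, 0, 0, 0, 2.7, 0, 1.4, 0, 0, 0, 0, 2.7, -0.1, 1.4, 0, 0, 0, 0, 0, 0, 0, 0, 0, 0, 5, 0, 0, 0, 0, 0, 0, 5, 0, 0, 0, 0, 0, 0, 5, 0, 0, 0, 0, 0, 0, 5, 0, 0, 0, 0, 0, 0])

```text
clock: 24.05
tool_pos: [0.5092, -0.1234, 0.2547]
orientation: [-178.6, 65.2, -88.6]
force: [-0.9, -0.1, -0.9]
opening: 0.0491
gripper_force: 0.0
```

```bash
python3 - <<'E'
from h import *
o=state(); p=np.array(o['tool_pos']);Rc=R.from_euler('xyz',o['orientation'],degrees=True)
b,_=snap('wrist','w11'); print('diff to w8',np.abs(b[100:330,250:420].astype(int)-cv2.imread('pics/w8.png')[100:330,250:420,::-1]).mean())
s=rows(p+[0,-.02,.1],Rc,5)
# above the front of the open handle, then yaw 13.4
s=rows([.6305,-.1225,.33],down(13.3),6,start=s)
E
```

```text
t 24.05 p [ 0.5092 -0.1234  0.2547] rpy [-178.64   65.2   -88.58] F [-0.9 -0.1 -0.9] op 0.04907139574232674 q [ -32.5   29.8    8.7  -53.5 -107.6   34.9]
diff to w8 22.79610400682012
3 rows
[5, -2.76, -0.03, -2.01, 0.0, 0.0, -0.0], [5, -2.76, -0.03, -2.01, 0.0, 0.0, -0.0], [5, -2.76, -0.03, -2.01, 0.0, 0.0, -0.0], 
14 rows
[6, 0.11, -0.86, 0.21, -0.073, 0.057, -0.112], [6, 0.19, -0.86, 0.16, -0.073, 0.057, -0.112], [6, 0.28, -0.84, 0.11, -0.073, 0.057, -0.112], [6, 0.37, -0.81, 0.07, -0.073, 0.057, -0.112], [6, 0.46, -0.77, 0.03, -0.073, 0.057, -0.112], [6, 0.54, -0.72, 0.01, -0.073, 0.057, -0.112], [6, 0.62, -0.65, -0.01, -0.073, 0.057, -0.112], [6, 0.69, -0.58, -0.02, -0.073, 0.057, -0.112], [6, 0.75, -0.49, -0.02, -0.073, 0.057, -0.112], [6, 0.8, -0.41, -0.01, -0.073, 0.057, -0.112], [6, 0.84, -0.31, 0.02, -0.073, 0.057, -0.112], [6, 0.87, -0.22, 0.04, -0.073, 0.057, -0.112], [6, 0.88, -0.13, 0.08, -0.073, 0.057, -0.112], [6, 0.89, -0.03, 0.13, -0.073, 0.057, -0.112],
```

View pics/w11.png

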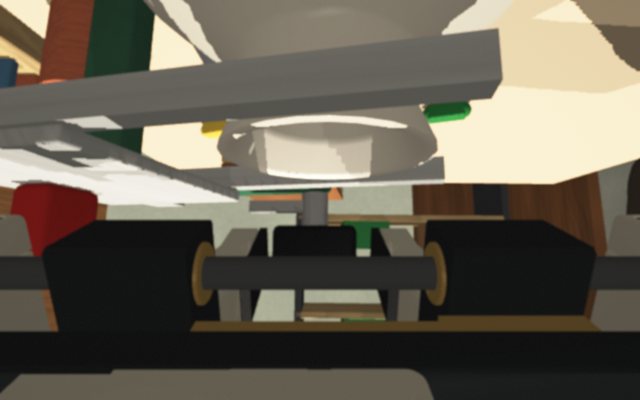

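The jaws are empty and the rim is clear, so all three bars are in. Now I'll go to the handle.

Emit:
move_arm(moves=[6, -2.8, 0, -2, 0, 0, 0, 6, -2.8, 0, -2, 0, 0, 0, 6, -2.8, 0, -2, 0, 0, 0, 6, 0.1, -0.9, 0, -0.073, 0.057, -0.112, 6, 0.2, -0.9, 0, -0.073, 0.057, -0.112, 6, 0.3, -0.8, 0, -0.073, 0.057, -0.112, 6, 0.4, -0.8, 0, -0.073, 0.057, -0.112, 6, 0.5, -0.8, 0, -0.073, 0.057, -0.112])

```text
clock: 24.9
tool_pos: [0.5534, -0.1409, 0.3481]
orientation: [-160.1, 41.4, -40.2]
force: [0.3, -0.4, -0.2]
opening: 0.0604
gripper_force: 0.0
```

Emit:
move_arm(moves=[6, 0.5, -0.7, 0, -0.073, 0.057, -0.112, 6, 0.6, -0.7, 0, -0.073, 0.057, -0.112, 6, 0.7, -0.6, 0, -0.073, 0.057, -0.112, 6, 0.7, -0.5, 0, -0.073, 0.057, -0.112, 6, 0.8, -0.4, 0, -0.073, 0.057, -0.112, 6, 0.8, -0.3, 0, -0.073, 0.057, -0.112, 6, 0.9, -0.2, 0, -0.073, 0.057, -0.112, 6, 0.9, -0.1, 0, -0.073, 0.057, -0.112])

```text
clock: 25.7
tool_pos: [0.6226, -0.1282, 0.3355]
orientation: [-176.5, 3.6, 7.1]
force: [-1.2, 0.7, 0.2]
opening: 0.0599
gripper_force: 0.0
```

```bash
python3 - <<'E'
from h import *
state()
s=rows([.631,-.1225,.31],down(13.3),6)
s=rows([.631,-.1225,.244],down(13.3),6,start=s)
E
```

```text
t 25.7 p [ 0.6226 -0.1282  0.3355] rpy [-176.49    3.58    7.12] F [-1.2  0.7  0.2] op 0.05988798276666774 q [  3.9  17.2  10.   -3.3 -86.6  93.4]
1 rows
[6, 1.06, -0.31, 2.51, -0.065, 0.059, -0.11], 
2 rows
[6, 0.0, -0.0, 3.3, 0.0, 0.0, 0.0], [6, 0.0, -0.0, 3.3, 0.0, 0.0, 0.0],
```

Emit:
move_arm(moves=[6, 1, -0.4, 2.5, -0.065, 0.06, -0.11, 6, 0, 0, 0, 0, 0, 0, 6, 0, 0, 3.3, 0, 0, 0, 6, 0, 0, 3.3, 0, 0, 0, 6, 0, 0, 0, 0, 0, 0, 0, 0, 0, 0, 0, 0, 0, 0, 0, 0, 0, 0, 0, 0, 0, 0, 0, 0, 0, 0, 0])

```text
clock: 26.5
tool_pos: [0.6304, -0.1222, 0.2458]
orientation: [-179.9, -0.0, 13.0]
force: [-0.2, 0.0, 0.2]
opening: 0.0415
gripper_force: 0.0
```

Emit:
move_arm(moves=[0, 0, 0, 0, 0, 0, 0, 0, 0, 0, 0, 0, 0, 0, 0, 0, 0, 0, 0, 0, 0, 0, -2.2, 0, 0, 0, 0, 0, 0, -2.2, 0, 0, 0, 0, 0, 0, -2.2, 0, 0, 0, 0, 0, 0, -2.2, 0, 0, 0, 0, 0, 0, -2.2, 0, 0, 0, 0, 0])

```text
clock: 27.3
tool_pos: [0.523, -0.1484, 0.245]
orientation: [180.0, -0.1, 13.0]
force: [13.8, -7.0, -1.8]
opening: 0.03
gripper_force: 30.0
```

The cover is against its shut stop. I'll release it, go to the knob and tighten it.

Emit:
move_arm(moves=[6, 0, 0, 0, 0, 0, 0, 6, 0, 0, 0, 0, 0, 0, 6, 0, 0, 0, 0, 0, 0, 6, 0, 0, -2.5, 0, 0, 0, 6, 0, 0, -2.5, 0, 0, 0, 6, 0, 0, 0, 0, 0, 0])

```text
clock: 27.9
tool_pos: [0.5244, -0.1468, 0.2972]
orientation: [-180.0, -0.1, 13.1]
force: [-0.0, 0.6, -0.2]
opening: 0.0597
gripper_force: 0.0
```

```bash
python3 - <<'E'
from h import *
o=state(); snap('wrist','w12')
b=cv2.imread('pics/w12.png')
P=cloud('w12'); z=P[...,2]; hsv=cv2.cvtColor(b,cv2.COLOR_BGR2HSV)
snap('scene','s12'); a=cv2.imread('pics/s12.png'); Q=cloud('s12'); zs=Q[...,2]; h2=cv2.cvtColor(a,cv2.COLOR_BGR2HSV)
d=np.hypot(Q[...,0]-.513,Q[...,1]+.048); q=Q[(d<.04)&(zs>.255)&(zs<.275)]
if len(q)>5: w,v=np.linalg.eigh(np.cov(q[:,:2].T)); print('knob',len(q),q.mean(0),np.degrees(np.arctan2(v[1,1],v[0,1]))%180)
s=rows([.5128,-.0485,.295],down(6.8),6)
s=rows([.5128,-.0485,.246],down(6.8),6,start=s)
cv2.imwrite('pics/v12.png',cv2.hconcat([cv2.resize(a[80:240,230:390],(400,400)),np.ascontiguousarray(b[:,120:520])]))
E
```

```text
t 27.9 p [ 0.5244 -0.1468  0.2972] rpy [-1.7997e+02 -1.4000e-01  1.3060e+01] F [-0.   0.6 -0.2] op 0.0596632929667918 q [  5.    6.1 -10.1  -0.1 -73.6  98.1]
knob 114 [ 0.51475597 -0.04597619  0.26449079] 6.383289768030835
3 rows
[6, 0.41, -3.25, -0.03, -0.001, 0.001, 0.036], [6, 0.29, -3.27, -0.03, -0.001, 0.001, 0.036], [6, 0.17, -3.27, -0.03, -0.001, 0.001, 0.036], 
2 rows
[6, 0.0, -0.0, 2.45, 0.0, 0.0, 0.0], [6, 0.0, -0.0, 2.45, 0.0, 0.0, 0.0],
```

View pics/v12.png

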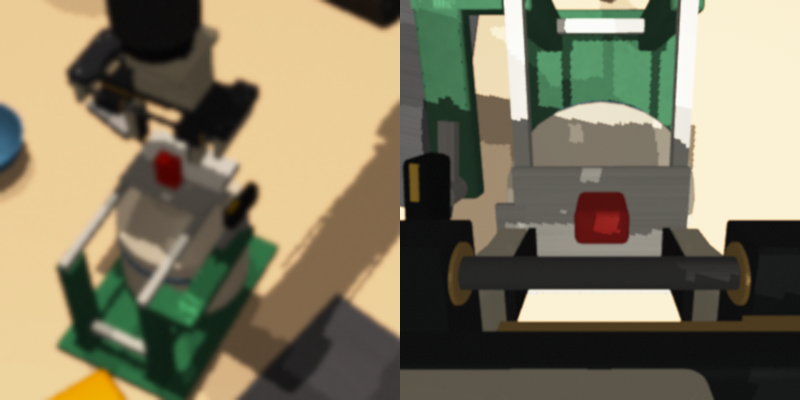

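The cover is shut over the mouth, with the handle at crop (600,218). The knob lies along x at an angle of about 6.5°.

Emit:
move_arm(moves=[6, 0.4, -3.3, 0, 0, 0, 0.036, 6, 0.3, -3.3, 0, 0, 0, 0.036, 6, 0.2, -3.3, 0, 0, 0, 0.036, 6, 0, 0, 0, 0, 0, 0, 6, 0, 0, 2.5, 0, 0, 0, 6, 0, 0, 2.5, 0, 0, 0, 6, 0, 0, 0, 0, 0, 0, 0, 0, 0, 0, 0, 0, 0])

```text
clock: 28.8
tool_pos: [0.5122, -0.0481, 0.2439]
orientation: [-179.9, 0.2, 6.8]
force: [0.8, -0.4, 1.0]
opening: 0.0561
gripper_force: 0.0
```

Emit:
move_arm(moves=[0, 0, 0, 0, 0, 0, 0, 0, 0, 0, 0, 0, 0, 0, 0, 0, 0, 0, 0, 0, 0, 0, 0, 0, 0, 0, 0, 0, 0, 0, 0, 0, 0, 0, 0, 0, 0, 0, 0, 0, 0, 0.12, 0, 0, 0, 0, 0, 0, 0.12, 0, 0, 0, 0, 0, 0, 0.12])

```text
clock: 29.6
tool_pos: [0.5124, -0.0483, 0.2444]
orientation: [-180.0, 0.1, -14.1]
force: [0.9, -3.4, 0.2]
opening: 0.0156
gripper_force: 30.0
```

Emit:
move_arm(moves=[0, 0, 0, 0, 0, 0, 0.12, 0, 0, 0, 0, 0, 0, 0.12, 0, 0, 0, 0, 0, 0, 0.12, 0, 0, 0, 0, 0, 0, 0.12, 0, 0, 0, 0, 0, 0, 0.12, 0, 0, 0, 0, 0, 0, 0.12, 0, 0, 0, 0, 0, 0, 0.12, 0, 0, 0, 0, 0, 0, 0.12])

```text
clock: 30.4
tool_pos: [0.5123, -0.0483, 0.2444]
orientation: [179.9, 0.1, -69.1]
force: [0.5, -3.2, -0.1]
opening: 0.0158
gripper_force: 30.0
```

Emit:
move_arm(moves=[0, 0, 0, 0, 0, 0, 0.12, 0, 0, 0, 0, 0, 0, 0.03, 0, 0, 0, 0, 0, 0, 0, 0, 0, 0, 0, 0, 0, 0])

```text
clock: 30.8
tool_pos: [0.5123, -0.0483, 0.2444]
orientation: [179.9, 0.1, -77.2]
force: [0.3, -6.1, 0.7]
opening: 0.016
gripper_force: 30.0
```

Emit:
move_arm(moves=[6, 0, 0, 0, 0, 0, 0, 6, 0, 0, 0, 0, 0, 0, 6, 0, 0, 0, 0, 0, 0, 6, 0, 0, -4, 0, 0, 0, 6, 0, 0, -4.5, 0, 0, 0, 6, 0, -2, -3, 0, 0, 0, 6, 0, 0, 0, 0, 0, 0])

```text
clock: 31.5
tool_pos: [0.535, -0.0431, 0.3635]
orientation: [-179.7, 0.1, -77.3]
force: [-0.1, -0.6, -1.0]
opening: 0.0591
gripper_force: 0.0
```

```bash
python3 - <<'E'
from h import *
o=state(); snap('wrist','w13'); snap('scene','s13')
P=cloud('w13'); z=P[...,2]; b=cv2.imread('pics/w13.png'); hsv=cv2.cvtColor(b,cv2.COLOR_BGR2HSV)
def rep(n,m):
    q=P[m]
    if len(q)<9: print(n,len(q)); return
    c,s,a=cv2.minAreaRect((q[:,:2]*1000).astype(np.float32)); w,v=np.linalg.eigh(np.cov(q[:,:2].T)); print(n,len(q),np.round(c,1),np.round(s,1),np.degrees(np.arctan2(v[1,1],v[0,1]))%180)
rep('knob',(np.hypot(P[...,0]-.512,P[...,1]+.048)<.04)&(z>.258)&(z<.275))
rep('handle',(np.hypot(P[...,0]-.526,P[...,1]+.147)<.06)&(z>.262)&(z<.28))
a=cv2.imread('pics/s13.png'); cv2.imwrite('pics/v13.png',cv2.hconcat([cv2.resize(a,(480,300)),cv2.resize(b,(320,300))]))
E
```

```text
t 31.5 p [ 0.535  -0.0431  0.3635] rpy [-1.797e+02  8.000e-02 -7.732e+01] F [-0.1 -0.6 -1. ] op 0.059093293555914014 q [ 16.3   3.9  -4.2  -0.1 -81.6  -3.6]
knob 1598 [512.5 -48.7] [16.2 55.2] 102.83228078406624
handle 1485 [ 526.2 -147.3] [20.1 29.9] 102.28745763772035
```

View pics/v13.png

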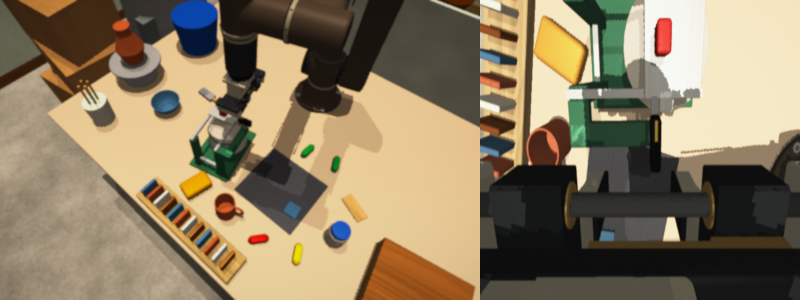

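The handle is back at its starting position (within 1 mm) and the knob is at about 0 rad. The mat holds only the tile, and nothing else was disturbed. I'm handing the job in.

```bash
python3 -c "
from plant import ctrl
print(ctrl.close_job())"
```

```text
the job is handed in; nothing more can be done
None
```

Job handed in at about 32 s: all three cream-white bars are in the jar, the cover is fully shut, the clamp knob is tight, and nothing else on the bench was moved.

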